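# Load, seat and clamp bottles in a bench mixer, then start it

## Robot

A 6-joint arm with a two-finger parallel gripper is mounted at the origin on a cart in front of the work surface, level with it; the furniture and walls round the work are solid. World frame = base frame: x ahead of the robot, y to its left, z up, the work surface at z = 0. Lengths are in mm, angles in rad, forces in N, time in s.
With the tool pointing down it reaches from about 400 to 925 mm from the base axis. Payload 12.5 kg.
Tool frame: the origin (TCP) lies midway between the tips of the shut fingers; the grasp point (between the pads) lies 19 mm behind it; z points along the fingers, y is the line along which they close (so a half turn about z gives the same grasp; the last joint's range is limited). The gripper opens to 95 mm and grips with 3 to 60 N. Pads are 20 mm wide; open, the fingers measure 119 mm over their backs; the gripper's body (75 mm by 180 mm) begins 59 mm behind the grasp point.
Start: joints at [-0.106, 0.491, 1.559, -0, 1.092, -0.106], TCP at [625.017, 0.021, 214.661] pointing down, gripper open.
Joint ranges: [-3.1, 3.1], [-0.84, 2.19], [0.05, 2.79], [-1.13, 4.28], [0.06, 2.93], [-2.69, 2.69]. Speed limits (rad/s): [2.22, 2.22, 2.79, 3.14, 3.14, 3.14].

## Interface

Orientations are given as [roll, pitch, yaw] about the fixed x, y, z axes, in that order (R = Rz(yaw) Ry(pitch) Rx(roll)).
In Python, from cell import state, read_camera, camera_info, env gives the robot as it stands.
- The arm moves only by the tool move_arm, never from a script. Its argument "commands" is a list of rows, each a list of 3 entries, a list of its own where there are three numbers: the shift along the world's x, y, z in cm, then the turn, a rotation vector about the world's x, y, z in degrees, then the opening, from 0 (shut) to 1 (fully open). A call has 1 to 10 rows; each row shifts and turns the commanded pose from where the row before left it; what a row does not reach is not made up. A row lasts 1/10 s, in which the tool goes at most 50 mm and 8.59 degrees, less where a joint would pass 70% of its speed; a pose out of reach is approached as far as the arm can. A call with a gripper value outside its range is refused whole. The fingers move at their own pace and stop on an object; the grip force is fixed at half the most. Time passes only in rows, so rows that do not move let the fingers close. It gives the time, the measured TCP pose, the force, the opening and the grip force at its end, in the units of the state.
- state(): the state, without advancing time (a new reading comes with each control period).
- read_camera(name): name is "scene" or "side" or "wrist"; returns the picture (480x640x3 uint8, blue, green, red); there is no depth.
- camera_info(name): a dict with "K" (3x3 intrinsics, pixels), "cam_to_world" (4x4, takes a point from camera to world coordinates). Camera axes: x right, y down, z forward; pixel columns grow to the right and rows downward; lengths in mm; the calibration is good to about 2 mm. A picture is of the moment at which its call begins: read the wrist's pose just before it. camera_info takes no time and is no camera call; for the wrist camera it gives the pose at the moment of the call.
- env.job_done(): hands the job in; it is judged then, once.
The state is a dict: "t": time; "joints": joint angles; "qvel": joint speeds; "tau": joint torques, N m; "eef_pos": TCP position; "tcp_rot": TCP orientation; "ft_force": force on the tool from outside, world axes, zero at the start; "moment": the same for the moment, N m; "opening": opening from 0.0 (shut) to 1.0 (fully open); "grip_force": force on a finger pad.
Only numpy, scipy, OpenCV 4.12 (cv2) and the standard library are available. Lean on these libraries where they do the work, as an engineer would, in place of code of your own. Each camera call takes 0.05 s, during which the arm holds its last target. There are 200 camera calls.

## Task

Get the mixer going: stand each of the two or three small reagent bottles standing beside it (56 mm bodies; leave the taller one alone) in a pocket of its own, press it down until you feel it fully home on the pocket's bottom stop, let go, and only then swing that pocket's hinged clamp right down over its cap - never force a bottle down with the clamp. Shut the clamp of an empty pocket too. Once all three clamps are shut, press the front keys fully down and release them, one at a time: the round key, then the square one, then the long one, which starts it. Leave the other things on the bench where they are.

Things in the scene. Friction and masses are not known exactly. Their poses are not given: they have to be found in the camera images.
- mixer: white fixed bench mixer, 176 (x) by 296 (y) by 62 mm high housing; origin at the centre of its underside, its x points away from its keypad side, y to the left, z up. Three square pockets, 61 mm wide and 49 mm deep, are sunk in its top in a row along y at x = 0, y = +90, 0, -90 mm (pockets 1, 2, 3). Keys stand on top at the front, hinge posts (24 by 34 mm, 123 mm high, x = 62 to 86 mm) at the back
- pocket1 (a point): centre of pocket 1 (left), at the height where a bottle's underside lies when fully home (13 mm above the bench). Its aluminium lift plate starts 3 to 14 mm above its stop and stays where left: about 7 N pushes it down (the bottle's own weight does not), and at the stop it turns rigid; 15 N is ample
- pocket2 (a point): centre of pocket 2 (middle), at the height where a bottle's underside lies when fully home (13 mm above the bench). Its aluminium lift plate starts 3 to 14 mm above its stop and stays where left: about 7 N pushes it down (the bottle's own weight does not), and at the stop it turns rigid; 15 N is ample
- pocket3 (a point): centre of pocket 3 (right), at the height where a bottle's underside lies when fully home (13 mm above the bench). Its aluminium lift plate starts 3 to 14 mm above its stop and stays where left: about 7 N pushes it down (the bottle's own weight does not), and at the stop it turns rigid; 15 N is ample
- clamp1 (a joint): hinge angle of the clamp over pocket 1, rad: 0 = shut (level, over the bottle), 1.57 = upright, up to 1.9 leaning back; stays where left (friction 0.09 N m, 1 to 2 N at its end). Steel bar 22 mm wide, 10 mm thick, reaching 102 mm from the hinge; a rubber pad 28 mm across under it, 72 mm from the hinge, clears a cap that is fully home by 3 mm and hits one that stands higher
- clamp2 (a joint): hinge angle of the clamp over pocket 2, rad: 0 = shut (level, over the bottle), 1.57 = upright, up to 1.9 leaning back; stays where left (friction 0.09 N m, 1 to 2 N at its end). Steel bar 22 mm wide, 10 mm thick, reaching 102 mm from the hinge; a rubber pad 28 mm across under it, 72 mm from the hinge, clears a cap that is fully home by 3 mm and hits one that stands higher
- clamp3 (a joint): hinge angle of the clamp over pocket 3, rad: 0 = shut (level, over the bottle), 1.57 = upright, up to 1.9 leaning back; stays where left (friction 0.09 N m, 1 to 2 N at its end). Steel bar 22 mm wide, 10 mm thick, reaching 102 mm from the hinge; a rubber pad 28 mm across under it, 72 mm from the hinge, clears a cap that is fully home by 3 mm and hits one that stands higher
- hinge1 (a point): hinge axis of clamp 1 (along the mixer's y) in the middle of the bar's thickness, 137 mm above the bench and 72 mm behind the pocket's centre
- hinge2 (a point): hinge axis of clamp 2 (along the mixer's y) in the middle of the bar's thickness, 137 mm above the bench and 72 mm behind the pocket's centre
- hinge3 (a point): hinge axis of clamp 3 (along the mixer's y) in the middle of the bar's thickness, 137 mm above the bench and 72 mm behind the pocket's centre
- key_round (a joint): travel of the round key in m: 0 up, 0.006 fully down; spring, 5 N fully down
- key_round_top (a point): centre of the top of the round black key, 24 mm across, in the middle of the front; its top is 72 mm above the bench, 10 mm above the housing
- key_square (a joint): travel of the square key in m: 0 up, 0.006 fully down; spring, 5 N fully down
- key_square_top (a point): centre of the top of the square black key, 28 by 28 mm, at the right of the front; same height
- key_long (a joint): travel of the long key in m: 0 up, 0.006 fully down; spring, 5 N fully down
- key_long_top (a point): centre of the top of the long black key, 22 by 56 mm (long along the mixer's y), at the left of the front; same height
- bottle_a: white reagent bottle, 56 mm across, 110 mm tall in all: body 56 mm across up to 77 mm, above it a screw cap about 31 mm across from 77 to 110 mm (the cap is fixed and good to grip from above); about 0.12 kg; origin at the centre of its underside, z up the bottle; it may be absent
- bottle_b: brown reagent bottle, 56 mm across, 110 mm tall in all: body 56 mm across up to 77 mm, above it a screw cap about 31 mm across from 77 to 110 mm (the cap is fixed and good to grip from above); about 0.12 kg; origin at the centre of its underside, z up the bottle; it may be absent
- bottle_c: white reagent bottle, 56 mm across, 110 mm tall in all: body 56 mm across up to 77 mm, above it a screw cap about 31 mm across from 77 to 110 mm (the cap is fixed and good to grip from above); about 0.12 kg; origin at the centre of its underside, z up the bottle; it may be absent
- tall_bottle: bystander: white bottle with red cap, 60 mm across, 125 mm tall, not to be loaded; origin under its centre
- tape: bystander: roll of white tape, 68 mm across, 19 mm high; origin under its centre
- filter_box: bystander: small carton 52 by 75 by 40 mm high; origin under its centre
Mind the look-alikes: they are no part of the job. Leave any blue, green or turquoise look-alike of the bottle_a alone.

How it is judged (in metres and radians):
On the way, in this order (a step that is already met when the one before it is completed fails the run):
1. every bottle stands fully home in a pocket and has been let go (((horizontal distance between bottle_a and pocket1 below 0.008 m and z of bottle_a in the frame of pocket1 below 0.0035 m) or (horizontal distance between bottle_a and pocket2 below 0.008 m and z of bottle_a in the frame of pocket2 below 0.0035 m) or (horizontal distance between bottle_a and pocket3 below 0.008 m and z of bottle_a in the frame of pocket3 below 0.0035 m)) and ((horizontal distance between bottle_b and pocket1 below 0.008 m and z of bottle_b in the frame of pocket1 below 0.0035 m) or (horizontal distance between bottle_b and pocket2 below 0.008 m and z of bottle_b in the frame of pocket2 below 0.0035 m) or (horizontal distance between bottle_b and pocket3 below 0.008 m and z of bottle_b in the frame of pocket3 below 0.0035 m)) and ((horizontal distance between bottle_c and pocket1 below 0.008 m and z of bottle_c in the frame of pocket1 below 0.0035 m) or (horizontal distance between bottle_c and pocket2 below 0.008 m and z of bottle_c in the frame of pocket2 below 0.0035 m) or (horizontal distance between bottle_c and pocket3 below 0.008 m and z of bottle_c in the frame of pocket3 below 0.0035 m)) and contact force between each of bottle_a, bottle_b, bottle_c and the fingers below 0.5 N), for 0.2 s.
2. all three clamps are shut, the bottles still fully home (((horizontal distance between bottle_a and pocket1 below 0.008 m and z of bottle_a in the frame of pocket1 below 0.0035 m) or (horizontal distance between bottle_a and pocket2 below 0.008 m and z of bottle_a in the frame of pocket2 below 0.0035 m) or (horizontal distance between bottle_a and pocket3 below 0.008 m and z of bottle_a in the frame of pocket3 below 0.0035 m)) and ((horizontal distance between bottle_b and pocket1 below 0.008 m and z of bottle_b in the frame of pocket1 below 0.0035 m) or (horizontal distance between bottle_b and pocket2 below 0.008 m and z of bottle_b in the frame of pocket2 below 0.0035 m) or (horizontal distance between bottle_b and pocket3 below 0.008 m and z of bottle_b in the frame of pocket3 below 0.0035 m)) and ((horizontal distance between bottle_c and pocket1 below 0.008 m and z of bottle_c in the frame of pocket1 below 0.0035 m) or (horizontal distance between bottle_c and pocket2 below 0.008 m and z of bottle_c in the frame of pocket2 below 0.0035 m) or (horizontal distance between bottle_c and pocket3 below 0.008 m and z of bottle_c in the frame of pocket3 below 0.0035 m)) and value of joint each of clamp1, clamp2, clamp3 below 0.08 rad), for 0.2 s.
3. the round key is pressed down (all of step 2 and value of joint key_round above 0.004 m and value of joint each of key_square, key_long below 0.002 m).
4. the square key is pressed down (all of step 2 and value of joint key_square above 0.004 m and value of joint each of key_round, key_long below 0.002 m).
5. the long key is pressed down (all of step 2 and value of joint key_long above 0.004 m and value of joint each of key_round, key_square below 0.002 m).
At the end, for the whole second after the job is handed in: each bottle present stands in a pocket, within 8 mm of its centre and 3.5 mm of fully home, all three clamps are shut (under 0.08 rad) and all keys are up again (under 1.5 mm) (all of step 2 and value of joint each of key_round, key_square, key_long below 0.0015 m); the robot touches nothing.
It fails at once if a clamp is pressed (over 4 N) on a bottle that stands more than 5 mm high ((contact force between clamp1 and bottle_a above 4 N and z of bottle_a in the frame of pocket1 above 0.005 m) or (contact force between clamp2 and bottle_a above 4 N and z of bottle_a in the frame of pocket2 above 0.005 m) or (contact force between clamp3 and bottle_a above 4 N and z of bottle_a in the frame of pocket3 above 0.005 m) or (contact force between clamp1 and bottle_b above 4 N and z of bottle_b in the frame of pocket1 above 0.005 m) or (contact force between clamp2 and bottle_b above 4 N and z of bottle_b in the frame of pocket2 above 0.005 m) or (contact force between clamp3 and bottle_b above 4 N and z of bottle_b in the frame of pocket3 above 0.005 m) or (contact force between clamp1 and bottle_c above 4 N and z of bottle_c in the frame of pocket1 above 0.005 m) or (contact force between clamp2 and bottle_c above 4 N and z of bottle_c in the frame of pocket2 above 0.005 m) or (contact force between clamp3 and bottle_c above 4 N and z of bottle_c in the frame of pocket3 above 0.005 m)).
It fails at once if two keys are pressed at once (value of joint each of key_round, key_square above 0.003 m or value of joint each of key_round, key_long above 0.003 m or value of joint each of key_square, key_long above 0.003 m).
It fails at once if a bystander is moved more than 3 cm (distance of any of tape, tall_bottle, filter_box from where it was at the start of the episode above 0.03 m).
It fails at once if the long (start) key is pressed while a clamp is not shut ((value of joint key_long above 0.004 m and value of joint clamp1 above 0.08 rad) or (value of joint key_long above 0.004 m and value of joint clamp2 above 0.08 rad) or (value of joint key_long above 0.004 m and value of joint clamp3 above 0.08 rad)).
Of bottle_a, bottle_b, bottle_c only 2 to 3 are there at a start; the rules pass over those that are not, and their reading is None.
At some moment in a run one of bottle_a, bottle_b, bottle_c may be knocked a few centimetres aside while the robot is not near it.
It also fails if it takes over 208 s, if anything falls off the work surface, if the arm or the gripper's body presses on something with over 40 N, if the wrist force passes 120 N, or if a joint passes its speed limit or range.

## Working session

There is one attempt and no reset: what is moved stays moved. The work goes in short steps, Python scripts to look and compute and a tool call to move; the robot and the scene stay as the last step left them, time stands still between calls to the robot, and variables do not carry over. Pictures are saved under pics/ and viewed, at most 15 in all, crops included, and the job is handed in when it is done.

Besides the shell and the picture viewer there is one more tool, called after "Request:" in YAML: its name, and indented under it one key for each argument. move_arm: Moves the arm, as the interface text tells. Its arguments: {"type":"object","properties":{"commands":{"type":"array"}},"required":["commands"]}

```bash
mkdir -p pics; ls; cat > h.py <<'E'
import cv2, numpy as np
from cell import state, read_camera, camera_info, env
def snap(n,f):
    im=read_camera(n); cv2.imwrite('pics/'+f,im); return im
def proj(n,P):
    i=camera_info(n); T=np.linalg.inv(np.array(i['cam_to_world'])); K=np.array(i['K'])
    p=np.atleast_2d(P)@T[:3,:3].T+T[:3,3]; q=p@K.T; return q[:,:2]/q[:,2:]
def ray(n,uv,z):
    i=camera_info(n); T=np.array(i['cam_to_world']); K=np.array(i['K'])
    uv=np.atleast_2d(uv).astype(float); d=np.c_[uv,np.ones(len(uv))]@np.linalg.inv(K).T@T[:3,:3].T
    o=T[:3,3]; return o+d*((z-o[2])/d[:,2:])
E
python3 - <<'E'
from h import *
snap('scene','s0.png');snap('side','d0.png')
for n in('scene','side','wrist'):
    i=camera_info(n);print(n,np.round(i['K'],1).tolist(),np.round(i['cam_to_world'],3).tolist())
print(state())
E
```

```text
pics
scene [[624.4, 0.0, 327.0], [0.0, 624.4, 246.8], [0.0, 0.0, 1.0]] [[-0.646, -0.43, 0.631, -554.705], [-0.764, 0.38, -0.522, 952.015], [-0.015, -0.819, -0.573, 1076.255], [0.0, 0.0, 0.0, 1.0]]
side [[581.5, 0.0, 324.3], [0.0, 581.5, 243.6], [0.0, 0.0, 1.0]] [[-0.892, -0.219, 0.395, -124.168], [-0.451, 0.466, -0.761, 1258.554], [-0.018, -0.857, -0.514, 937.641], [0.0, 0.0, 0.0, 1.0]]
wrist [[343.9, 0.0, 318.2], [0.0, 343.9, 240.9], [0.0, 0.0, 1.0]] [[1.0, 0.001, -0.001, 624.421], [0.001, -0.96, -0.281, 78.758], [-0.001, 0.281, -0.96, 383.987], [0.0, 0.0, 0.0, 1.0]]
{'t': 0.1, 'joints': array([-1.05638287e-01,  4.91470881e-01,  1.55940724e+00, -3.27254608e-05,
        1.09171711e+00, -1.05579058e-01]), 'qvel': array([-0.00080047, -0.00262034, -0.00069173, -0.00044114, -0.00052642,
        0.00032898]), 'tau': array([ 2.47082615e-03, -6.13621187e+01, -2.58604574e+01,  6.93451893e-02,
        4.70101309e-02, -2.07912552e-05]), 'eef_pos': array([6.24769947e+02, 1.52475930e-02, 2.14131382e+02]), 'tcp_rot': array([-3.14059260e+00, -7.67904441e-05,  1.57075216e+00]), 'ft_force': array([ 0.34666384, -0.07198008,  0.4184276 ]), 'moment': array([-0.00919857, -0.01679208,  0.00261039]), 'grip_force': 0.0, 'opening': 1.0028799205769112}
```

View pics/s0.png

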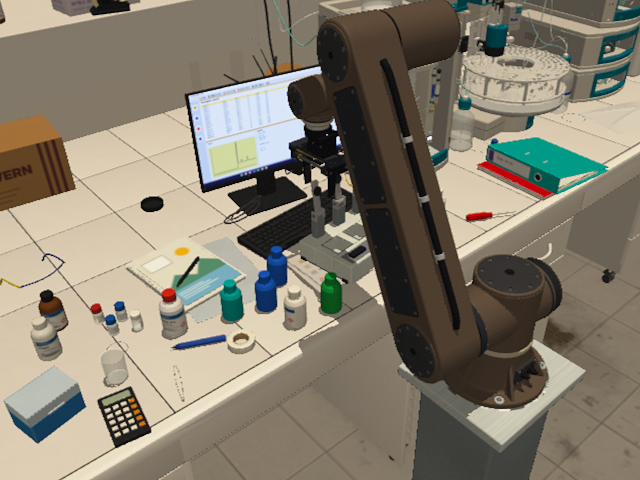

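View pics/d0.png

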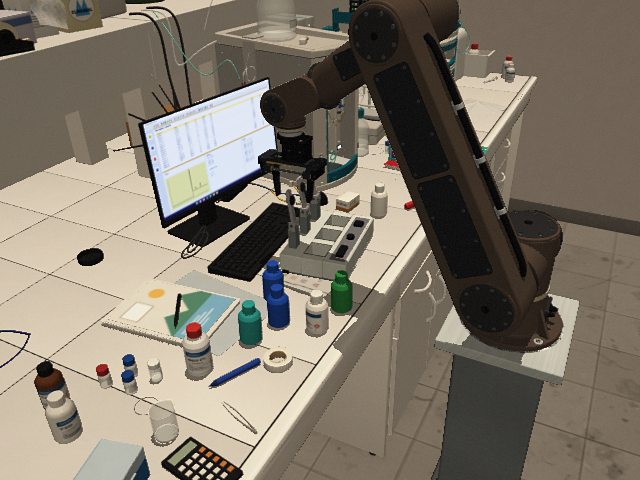

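```bash
python3 - <<'E'
from h import *
np.set_printoptions(suppress=True,precision=0)
print('scene', ray('scene',[[294,325],[52,326],[46,356],[173,333]],0))
print('scenecaps', ray('scene',[[294,290],[48,293],[38,320]],110))
print('side', ray('side',[[316,332],[379,215],[64,440],[199,375]],0))
print('sidecaps', ray('side',[[316,293],[379,184],[59,394],[43,367]],110))
im=snap('wrist','w0.png')
s=read_camera('side'); c=s[170:350,220:430]; cv2.imwrite('pics/d0c.png',cv2.resize(c,None,fx=3.3,fy=3.3,interpolation=3))
E
```

```text
scene [[420. 260.   0.]
 [826. 731.   0.]
 [728. 782.   0.]
 [597. 508.   0.]]
scenecaps [[421. 252. 110.]
 [812. 716. 110.]
 [728. 771. 110.]]
side [[ 421.  264.    0.]
 [ 513. -376.    0.]
 [ 725.  785.    0.]
 [ 592.  515.    0.]]
sidecaps [[ 425.  250.  110.]
 [ 521. -387.  110.]
 [ 724.  764.  110.]
 [ 815.  724.  110.]]
```

View pics/w0.png

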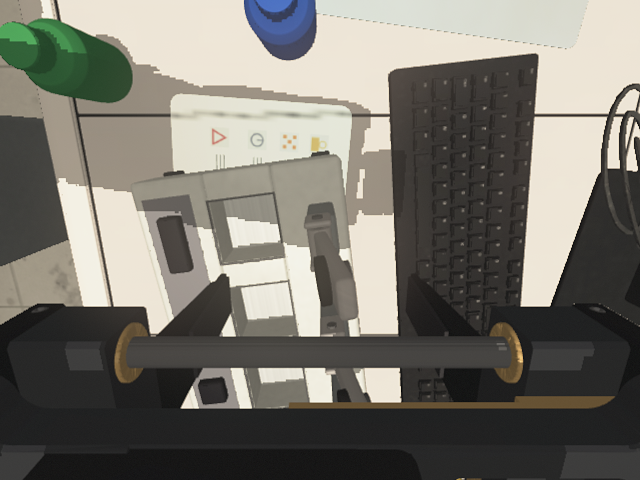

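View pics/d0c.png

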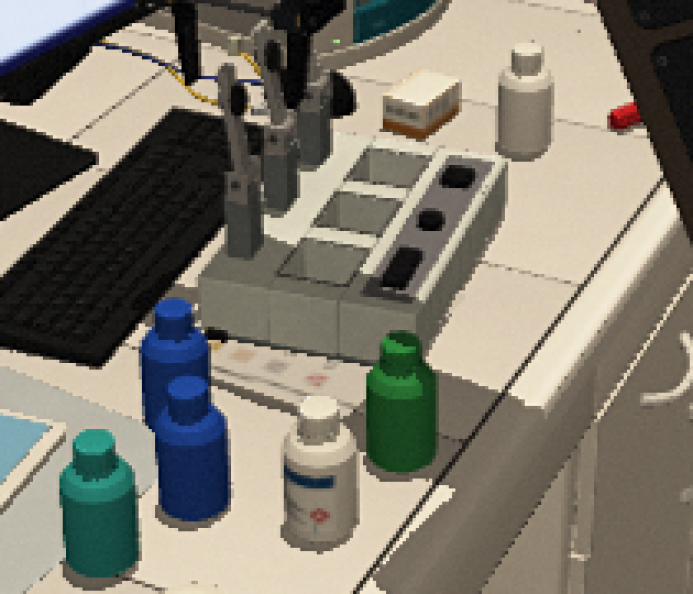

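```bash
python3 - <<'E'
from h import *
np.set_printoptions(suppress=True,precision=1)
a=ray('wrist',[[133,184],[340,155],[207,202],[275,193],[285,258],[218,262]],62)
print(a, a[2:].mean(0), np.degrees(np.arctan2(*(a[1]-a[0])[[1,0]])), np.linalg.norm(a[1]-a[0]))
print(ray('wrist',[[174,243],[213,390]],72))
E
```

```text
[[451.6  39.5  62. ]
 [643.9  65.9  62. ]
 [519.   22.6  62. ]
 [583.6  31.2  62. ]
 [591.3 -33.3  62. ]
 [524.6 -37.6  62. ]] [554.6  -4.3  62. ] 7.812142104585563 194.14604378098372
[[ 487.5  -14.9   72. ]
 [ 510.3 -181.2   72. ]]
```

Request:
move_arm:
  commands:
    - [[0,-4,3],[0,0,0],1]
    - [[0,-4,3],[0,0,0],1]
    - [[0,-4,3],[0,0,0],1]
    - [[0,-4,3],[0,0,0],1]
    - [[0,-4,0],[0,0,0],1]
    - [[0,0,0],[0,0,0],1]

```text
t: 0.8
eef_pos: [624.6, -204.3, 334.7]
tcp_rot: [3.141, 0.001, 1.567]
ft_force: [0.1, 0.0, -0.5]
opening: 1.0
grip_force: 0.0
```

```bash
python3 - <<'E'
from h import *
snap('wrist','w1.png'); s=snap('scene','s1.png'); snap('side','d1.png')
E
```

```text
(no output)
```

View pics/w1.png

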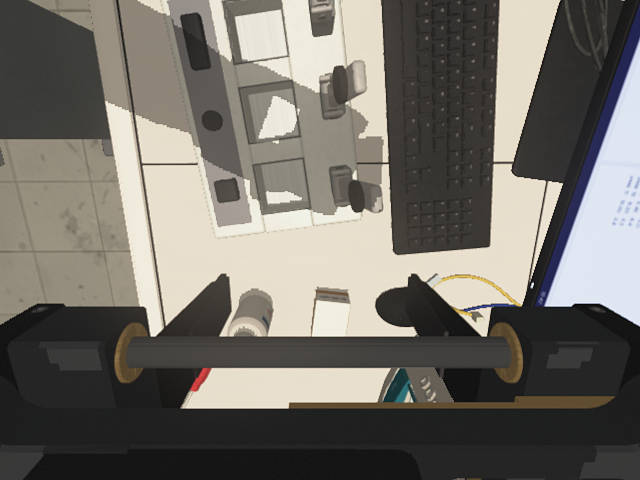

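```bash
python3 - <<'E'
from h import *
from scipy.optimize import least_squares
np.set_printoptions(suppress=True,precision=1)
im=cv2.imread('pics/w1.png'); g=cv2.cvtColor(im,cv2.COLOR_BGR2GRAY)
i=camera_info('wrist');print(np.round(i['cam_to_world'],3)[:3,3])
c2=np.array([[239,89],[295,80],[300,136],[249,145]]);c3=np.array([[253,166],[302,157],[310,208],[264,214]])
cr=np.array([[216,238],[362,219]])
a=ray('wrist',np.r_[c2,c3,cr],62);print(a, a[:4].mean(0),a[4:8].mean(0),np.linalg.norm(a[-1]-a[-2]))
h=30.5
M=np.array([[-h,h],[h,h],[h,-h],[-h,-h]])
m=np.r_[M,M+[0,-90],[[-88,-148],[88,-148]]]
k=ray('wrist',[[195,42],[212,121],[227,190]],72);print(k)
def T(p,m): c,s=np.cos(p[2]),np.sin(p[2]); return m@np.array([[c,s],[-s,c]])+p[:2]
uv=np.r_[c2,c3,cr]
f=lambda p:(proj('wrist',np.c_[T(p,m),np.full(len(m),62)])-uv).ravel()
r=least_squares(f,[560,-90,.1],loss='soft_l1');p=r.x;print(p[:2],np.degrees(p[2]),r.fun.reshape(-1,2))
c,s=np.cos(p[2]),np.sin(p[2]); print('keys in mixer',(k[:,:2]-p[:2])@np.array([[c,-s],[s,c]]))
E
python3 - <<'E'
import cv2
im=cv2.imread('pics/w1.png')[0:245,180:400]; cv2.imwrite('pics/w1c.png',cv2.resize(im,None,fx=2.4,fy=2.4,interpolation=cv2.INTER_CUBIC))
E
```

```text
[ 624.5 -121.   504. ]
[[ 529.9  -62.5   62. ]
 [ 596.5  -52.7   62. ]
 [ 601.5 -115.8   62. ]
 [ 538.2 -126.5   62. ]
 [ 541.8 -151.9   62. ]
 [ 603.6 -140.9   62. ]
 [ 613.2 -205.5   62. ]
 [ 552.9 -213.5   62. ]
 [ 487.4 -246.2   62. ]
 [ 681.5 -220.1   62. ]] [566.5 -89.3  62. ] [ 577.9 -177.9   62. ] 195.8695282059977
[[ 485.9  -15.2   72. ]
 [ 497.7  -98.9   72. ]
 [ 509.5 -180.7   72. ]]
[565.2 -88.4] 8.350629079678729 [[ 0.6  0.2]
 [-4.7  1.1]
 [-1.4 -1.4]
 [ 0.9 -2.9]
 [ 1.5 -0.2]
 [ 0.4  1.6]
 [-0.3 -1.7]
 [-0.3 -1.1]
 [ 9.3  1. ]
 [-5.9  1.5]]
keys in mixer [[-67.9  84. ]
 [-68.3  -0.5]
 [-68.6 -83.2]]
```

View pics/w1c.png

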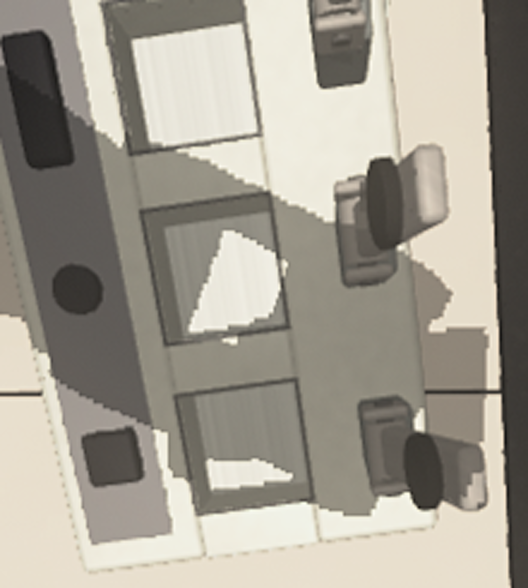

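View pics/s1.png

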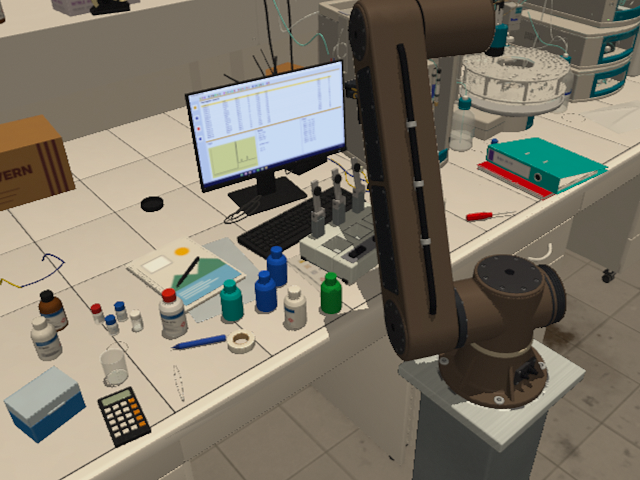

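```bash
cat >> h.py <<'E'
def T(p,m): c,s=np.cos(p[2]),np.sin(p[2]); return np.atleast_2d(m)@np.array([[c,s],[-s,c]])+p[:2]
E
python3 - <<'E'
from h import *
from scipy.optimize import least_squares
np.set_printoptions(suppress=True,precision=1)
uv=np.array([[141,210],[272,194],[289,327],[167,345],[177,396],[299,378],[313,498],[197,516],[131,154],[260,134]])/2.4+[180,0]
h=30.5
M=np.array([[-h,h],[h,h],[h,-h],[-h,-h]])
m=np.r_[M,M+[0,-90],[[-h,90-h],[h,90-h]]]
f=lambda p:(proj('wrist',np.c_[T(p,m),np.full(len(m),62)])-uv).ravel()
r=least_squares(f,[560,-90,.1],loss='soft_l1');p=r.x;print(p,np.degrees(p[2]),r.fun.reshape(-1,2))
k=ray('wrist',np.array([[38,100],[77,289],[113,457]])/2.4+[180,0],72);c,s=np.cos(p[2]),np.sin(p[2]); print('keys in mixer',(k[:,:2]-p[:2])@np.array([[c,-s],[s,c]]))
print(T(p,[[0,90],[0,0],[0,-90]]))
# overlay check of the fit in the side view
im=cv2.imread('pics/d1.png')
for q in proj('side',np.c_[T(p,np.r_[m,M+[0,90]]),np.full(14,62)]): cv2.circle(im,tuple(int(v) for v in np.round(q)),1,(0,0,255),-1)
c=im[120:360,220:540]; cv2.imwrite('pics/d1c.png',cv2.resize(c,None,fx=2.5,fy=2.5,interpolation=2))
E
```

```text
[566.2 -89.3   0.1] 7.742326069028819 [[ 2.   2.2]
 [-1.9  1.3]
 [-1.2 -0.5]
 [ 0.8 -1.1]
 [ 1.   1.4]
 [-1.9  2.2]
 [-0.9 -0.2]
 [ 1.3 -1.5]
 [ 1.2 -1.2]
 [-0.8 -0.7]]
keys in mixer [[-68.6  84.4]
 [-68.9   0.4]
 [-68.5 -83.5]]
[[ 554.1   -0.1]
 [ 566.2  -89.3]
 [ 578.3 -178.5]]
```

View pics/d1c.png

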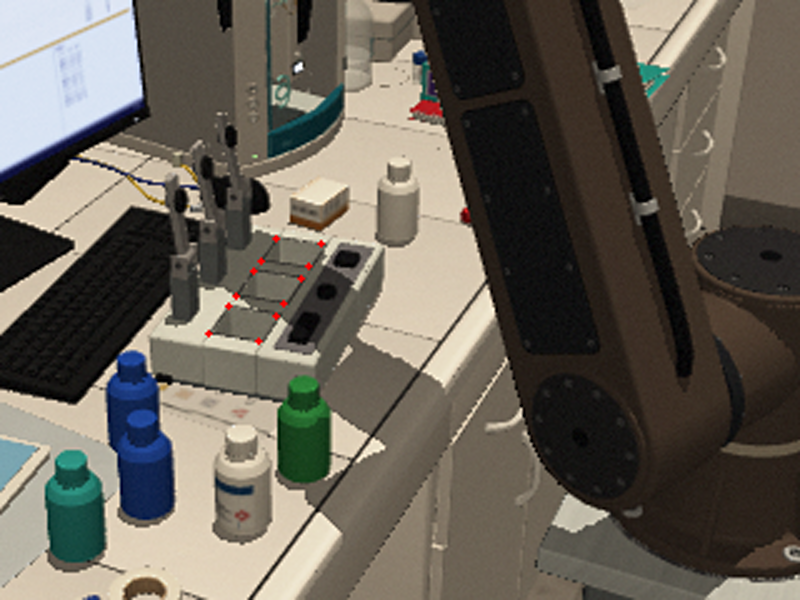

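Request:
move_arm:
  commands:
    - [[0,-1.8,0],[0,0,8.1],0.8]
    - [[0,-1.8,0],[0,0,8.1],0.8]
    - [[0,-1.8,0],[0,0,8.1],0.8]
    - [[0,-1.8,0],[0,0,8.1],0.8]
    - [[0,-1.8,0],[0,0,8.1],0.8]
    - [[0,-1.8,0],[0,0,8.1],0.8]
    - [[0,-1.8,0],[0,0,8.1],0.8]
    - [[0,-1.8,0],[0,0,8.1],0.8]
    - [[0,-1.8,0],[0,0,8.1],0.8]
    - [[0,-1.8,0],[0,0,8.1],0.8]

```text
t: 1.95
eef_pos: [625.7, -378.9, 334.3]
tcp_rot: [3.141, -0.001, 2.992]
ft_force: [0.5, 0.6, -1.5]
opening: 0.8
grip_force: 0.0
```

Request:
move_arm:
  commands:
    - [[0,0,0],[0,0,8.1],0.8]
    - [[0,0,0],[0,0,8.6],0.8]
    - [[0,0,0],[0,0,0],0.8]
    - [[0,0,0],[0,0,0],0.8]

```text
t: 2.35
eef_pos: [625.5, -378.8, 334.5]
tcp_rot: [3.141, -0.0, -3.01]
ft_force: [-0.7, 0.1, -0.5]
opening: 0.8
grip_force: 0.0
```

```bash
python3 - <<'E'
from h import *
print(state()['tcp_rot'],state()['joints'])
snap('wrist','w2.png')
print(proj('wrist',[[520,-383,110],[520,-383,0]]))
E
```

```text
[ 3.14111773e+00 -2.67326449e-04 -3.01044706e+00] [-6.34888159e-01  5.82897882e-01  1.07881625e+00  1.57573959e-04
  1.48040044e+00 -2.33684428e+00]
[[327.7706361  116.23056587]
 [325.58505692 121.52274445]]
```

View pics/w2.png

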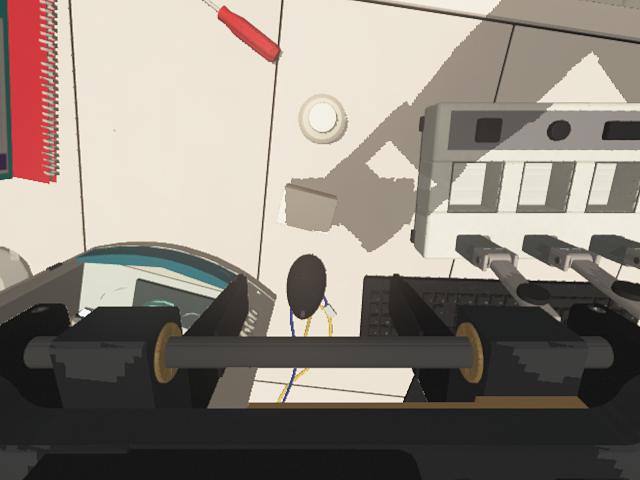

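```bash
python3 - <<'E'
from h import *
im=cv2.imread('pics/w2.png')
g=cv2.cvtColor(im,cv2.COLOR_BGR2GRAY)[85:155,285:360]
c=cv2.HoughCircles(cv2.medianBlur(g,3),cv2.HOUGH_GRADIENT,1,5,param1=80,param2=10,minRadius=11,maxRadius=27)
print(c[0][:4]+[285,85,0])
print(ray('wrist',[[322,117]],110),ray('wrist',[[323,119]],77))
E
```

```text
[[321.5        117.5         24.10000038]
 [327.5        123.5         19.60000038]
 [315.5        118.5         19.39999962]
 [325.5        112.5         18.29999924]]
[[ 521.59774763 -389.07600271  110.        ]] [[ 521.59404038 -387.51037555   77.        ]]
```

Request:
move_arm:
  commands:
    - [[-3.5,-0.5,-2],[0,0,0],0.65]
    - [[-3.5,-0.5,-4],[0,0,0],0.65]
    - [[-3.4,0,-4],[0,0,0],0.65]
    - [[0,0,-4],[0,0,0],0.65]
    - [[0,0,-3.5],[0,0,0],0.65]
    - [[0,0,-2],[0,0,0],0.65]
    - [[0,0,0],[0,0,0],0.65]
    - [[0,0,0],[0,0,0],0.65]

```text
t: 3.2
eef_pos: [525.3, -389.6, 144.8]
tcp_rot: [-3.141, 0.0, -3.009]
ft_force: [-0.4, -0.1, 0.8]
opening: 0.65
grip_force: 0.0
```

```bash
python3 - <<'E'
from h import *
snap('wrist','w3.png'); snap('side','d3.png')
print(state()['eef_pos'])
print(proj('wrist',[[521.6,-388.5,110]]))
im=cv2.imread('pics/d3.png'); c=im[120:270,300:460]; cv2.imwrite('pics/d3c.png',cv2.resize(c,None,fx=3,fy=3,interpolation=2))
im=cv2.imread('pics/w3.png'); cv2.imwrite('pics/d3c.png',np.vstack([cv2.resize(c,(640,600)),])[:600])
E
```

```text
[ 525.52981164 -389.93643956  145.74127634]
[[322.304391   265.34960476]]
```

View pics/d3c.png

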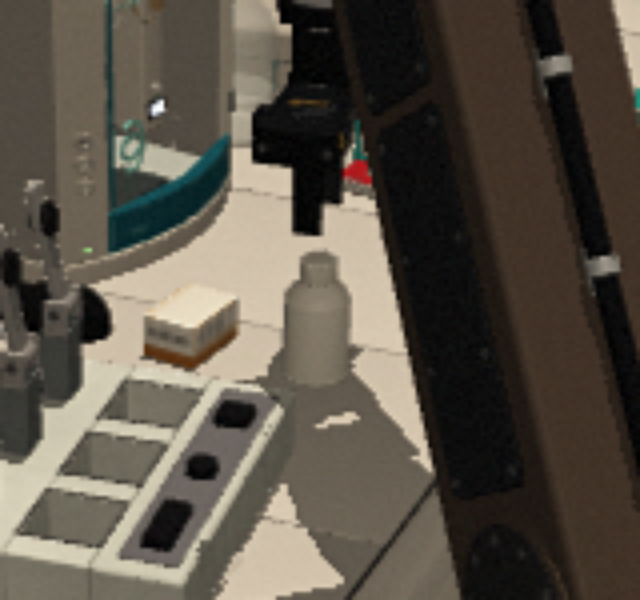

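Request:
move_arm:
  commands:
    - [[-0.4,0.1,-2],[0,0,0],0.65]
    - [[0,0,-2.3],[0,0,0],0.65]
    - [[0,0,-2.1],[0,0,0],0.65]
    - [[0,0,0],[0,0,0],0.65]
    - [[0,0,0],[0,0,0],0]
    - [[0,0,0],[0,0,0],0]
    - [[0,0,0],[0,0,0],0]
    - [[0,0,0],[0,0,0],0]
    - [[0,0,0],[0,0,0],0]
    - [[0,0,0],[0,0,0],0]

```text
t: 4.3
eef_pos: [521.1, -388.8, 80.8]
tcp_rot: [-3.141, 0.001, -3.007]
ft_force: [-0.2, 2.0, 7.1]
opening: 0.326
grip_force: 30.0
```

Request:
move_arm:
  commands:
    - [[0,0,2],[0,0,0],0]
    - [[0,0,4],[0,0,0],0]
    - [[0,1,3],[0,0,0],0]
    - [[0.7,4,1],[0,0,0],0]
    - [[1,4,0],[0,0,0],0]
    - [[1,4,0],[0,0,0],0]
    - [[1,4,0],[0,0,0],0]
    - [[1,3,0],[0,0,0],0]
    - [[1,1,0],[0,0,0],0]
    - [[0,0,0],[0,0,0],0]

```text
t: 5.3
eef_pos: [578.8, -177.7, 180.0]
tcp_rot: [-3.142, 0.0, -3.005]
ft_force: [-0.6, 0.3, -0.8]
opening: 0.324
grip_force: 30.0
```

Request:
move_arm:
  commands:
    - [[0,0,0],[0,0,0],0]

```text
t: 5.4
eef_pos: [577.8, -179.4, 179.8]
tcp_rot: [3.142, -0.0, -3.007]
ft_force: [-0.5, -0.2, -0.5]
opening: 0.326
grip_force: 30.0
```

```bash
python3 - <<'E'
from h import *
s=state();print(s['eef_pos'],s['ft_force'],s['tcp_rot'],s['opening'])
# see from wrist camera: mixer & pocket re-measure
im=snap('wrist','w4.png')
E
```

```text
[ 577.79001489 -179.40248672  179.83507046] [-0.47168016 -0.19425072 -0.50403017] [ 3.14158058e+00 -3.92025153e-04 -3.00724620e+00] 0.3258815198071169
```

View pics/w4.png

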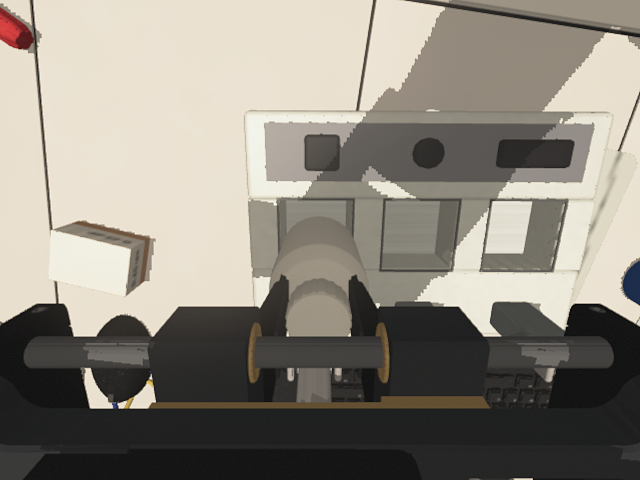

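```bash
python3 - <<'E'
from h import *
from scipy.optimize import least_squares
np.set_printoptions(suppress=True,precision=1)
im=cv2.imread('pics/w4.png');g=cv2.cvtColor(im,cv2.COLOR_BGR2GRAY)
uv=np.array([[278,199],[354,199],[384,199],[461,200],[456,271],[380,271],[490,200],[567,200],[554,271],[480,271]],float)
h=30.5;A=[-h,-h];B=[-h,h];C=[h,h];D=[h,-h]
m=np.array([A,B]+[A,B,C,D]+[A,B,C,D])+np.r_[[[0,-90]]*2,[[0,0]]*4,[[0,90]]*4]
k=np.array([[322,153],[428,153],[535.5,153.5]]);mk=np.array([[-68.6,-84],[-68.6,0],[-68.6,84]])
f=lambda p:np.r_[proj('wrist',np.c_[T(p,m),np.full(len(m),62)])-uv,proj('wrist',np.c_[T(p,mk),np.full(3,72)])-k].ravel()
r=least_squares(f,[566,-89.3,.135],loss='soft_l1');p=r.x;print(p,np.degrees(p[2]),r.fun.reshape(-1,2))
print(T(p,[[0,90],[0,0],[0,-90]]),T(p,mk))
E
```

```text
[564.6 -94.6   0.1] 7.421154669289254 [[ 0.2  0.2]
 [-3.4  0.5]
 [ 1.   0.7]
 [-3.6  0. ]
 [-6.7 -3.1]
 [ 1.  -3.4]
 [ 1.8  0.2]
 [-3.   0.5]
 [-4.  -2.7]
 [ 1.7 -3. ]
 [ 0.   0.1]
 [ 1.2  0.7]
 [ 0.8  0.7]]
[[ 553.    -5.3]
 [ 564.6  -94.6]
 [ 576.2 -183.8]] [[ 507.4 -186.8]
 [ 496.6 -103.5]
 [ 485.7  -20.2]]
```

```bash
cat > j.py <<'E'
from h import *
from scipy.spatial.transform import Rotation as Ro
np.set_printoptions(suppress=True,precision=1)
def tcp(pos,rot):
    M=np.eye(4);M[:3,:3]=Ro.from_euler('xyz',rot).as_matrix();M[:3,3]=pos;return M
s=state();Cw=np.array(camera_info('wrist')['cam_to_world']);X=np.linalg.inv(tcp(s['eef_pos'],s['tcp_rot']))@Cw
K=np.array(camera_info('wrist')['K'])
def rayC(C,K,uv,z):
    uv=np.atleast_2d(uv).astype(float); d=np.c_[uv,np.ones(len(uv))]@np.linalg.inv(K).T@C[:3,:3].T
    return C[:3,3]+d*((z-C[2,3])/d[:,2:])
E
python3 - <<'E'
from j import *
C1=tcp([624.6,-204.3,334.7],[3.141,.001,1.567])@X
C2=tcp([625.5,-378.8,334.5],[3.1411,-.0003,-3.0104])@X
print(X, C1[:3,3])
print('w1',rayC(C1,K,np.array([[38,100],[77,289],[113,457]])/2.4+[180,0],72))
print('w2',rayC(C2,K,[[622,131],[559,130],[488.5,130]],72))
print('w4',rayC(Cw,K,[[535.5,153.5],[428,153],[322,153]],72))
def cents(fn,n,roi,th=70):
    im=cv2.imread(fn);g=cv2.cvtColor(im,6);x0,y0,x1,y1=roi
    b=(g[y0:y1,x0:x1]<th).astype(np.uint8)
    _,_,st,c=cv2.connectedComponentsWithStats(b)
    for i in range(1,len(c)):
        if 25<st[i,4]<700: u=c[i]+[x0,y0]; print(n,st[i,4],u,ray(n,u,72)[0][:2])
# side keys: crop d1c/2.5+(220,120)
cents('pics/d1.png','side',(330,205,370,265))
print('side approx',ray('side',np.array([[302,328],[326,292],[347,258]])/2.5+[220,120],72))
E
```

```text
[[   0.    -1.    -0.3   80.2]
 [   1.     0.     0.    -0.8]
 [  -0.    -0.3    1.  -169.9]
 [   0.     0.     0.     1. ]] [ 624.  -123.9  504.5]
w1 [[ 487.8  -18.1   72. ]
 [ 498.5 -101.5   72. ]
 [ 509.9 -184.6   72. ]]
w2 [[ 487.6  -29.9   72. ]
 [ 496.5 -105.3   72. ]
 [ 507.6 -189.    72. ]]
w4 [[ 485.3  -20.9   72. ]
 [ 496.2 -104.5   72. ]
 [ 507.3 -186.8   72. ]]
side 50 [345.  208.4] [ 579.7 -246.3]
side 64 [358.2 223.2] [ 501.3 -174.5]
side 440 [347.2 242.4] [483.6 -56.2]
side approx [[ 479.6   -4.5   72. ]
 [ 488.6  -89.4   72. ]
 [ 499.8 -175.4   72. ]]
```

```bash
python3 - <<'E'
from j import *
print(s['eef_pos'],s['qvel'])
M=tcp(s['eef_pos'],s['tcp_rot'])
P=[(M@[0,0,-29,1])[:3],(M@[0,0,4,1])[:3],(M@[0,0,80,1])[:3]]
print(proj('wrist',P))
im=snap('wrist','w5.png');g=cv2.cvtColor(im,6).astype(int)
g=cv2.GaussianBlur(g.astype(np.float32),(3,3),0)
for r in (245,255,265,290,296,302): 
    d=np.diff(g[r,255:390]); print(r,[(int(i)+255,int(d[i])) for i in np.where(abs(d)>9)[0]])
for r in (153,): 
    d=np.diff(g[r,290:600]); print(r,[(int(i)+290,int(d[i])) for i in np.where(abs(d)>9)[0]])
for r in (230,250): 
    d=np.diff(g[r,370:580]); print(r,[(int(i)+370,int(d[i])) for i in np.where(abs(d)>7)[0]])
E
```

```text
[ 577.6 -179.7  179.8] [-0. -0.  0.  0. -0.  0.]
[[319.6 322.4]
 [319.3 291.9]
 [319.  249.7]]
245 [(276, -13), (277, -28), (278, -20), (280, 16), (355, 10), (379, -19), (380, -33), (381, -9), (382, 23), (383, 24)]
255 [(276, -11), (277, -14), (359, 10), (378, -9), (379, -26), (380, -24), (382, 19), (383, 9)]
265 [(272, -11), (273, -15), (378, -18), (379, -31), (380, -10), (381, 15), (382, 15)]
290 [(267, -25), (268, -64), (269, -60), (270, -26), (287, 26), (288, 37), (289, 21), (293, -11), (294, -11), (343, 10), (346, -10), (347, -36), (348, -42), (349, -14), (365, 24), (366, 34), (367, 24), (368, 11)]
296 [(255, 13), (264, -12), (265, -52), (266, -74), (267, -40), (287, 25), (288, 32), (289, 9), (290, -9), (347, -26), (348, -40), (349, -15), (368, 15), (369, 34), (370, 35), (371, 16)]
302 [(255, 13), (261, -31), (262, -71), (263, -60), (264, -18), (286, 13), (287, 23), (288, 18), (293, 9), (347, -14), (348, -28), (349, -24), (371, 9), (372, 29), (373, 39), (374, 29), (375, 12)]
153 [(303, -30), (304, -47), (305, -15), (338, 9), (339, 16), (340, 10), (411, -16), (412, -19), (443, 11), (444, 18), (445, 12), (496, -16), (497, -21), (571, 28), (572, 39), (573, 21), (587, 22), (588, 36), (589, 22)]
230 [(380, -17), (381, -30), (382, -8), (383, 22), (384, 23), (436, -14), (437, -12), (454, -10), (455, -21), (457, 29), (458, 28), (459, 8), (468, 7), (469, 32), (470, 37), (471, 12), (484, -35), (485, -63), (486, -15), (487, 46), (488, 49), (489, 15), (525, -11), (526, -40), (527, -48), (528, -17), (556, 16), (557, 12), (558, -23), (559, -32), (560, 14), (561, 57), (562, 53), (563, 18)]
250 [(379, -23), (380, -33), (382, 28), (383, 21), (434, -15), (435, -13), (450, 7), (452, -12), (453, -14), (454, 23), (455, 55), (456, 43), (457, 11), (481, -39), (482, -66), (483, -12), (484, 50), (485, 50), (486, 16), (522, -32), (523, -54), (524, -26), (552, 7), (554, -20), (555, -13), (556, 25), (557, 58), (558, 49), (559, 14)]
```

```bash
python3 - <<'E'
from j import *
M=tcp(s['eef_pos'],s['tcp_rot'])
a=np.linspace(0,2*np.pi,73)
for dx in (-2,0,2):  # + = toward camera (tool x)
    pts=[]
    for z in (80.8,78):
        r=28 if z>80 else 28
        P=[(M@[dx+28*np.cos(t),28*np.sin(t),z,1])[:3] for t in a]; q=proj('wrist',P); pts.append(q[:,1].min())
    cap=proj('wrist',[(M@[dx+15.5*np.cos(t),15.5*np.sin(t),-29,1])[:3] for t in a])
    print(dx,pts,'cap top row min',cap[:,1].min())
g=cv2.cvtColor(cv2.imread('pics/w5.png'),6).astype(np.float32)
for u in (310,318,326):
    d=np.diff(cv2.GaussianBlur(g,(3,3),0)[195:330,u]);print(u,[(int(i)+195,int(d[i])) for i in np.where(abs(d)>6)[0]])
E
```

```text
-2 [np.float64(216.00912862736095), np.float64(216.81518137217836)] cap top row min 295.3480704769385
0 [np.float64(213.3683874084854), np.float64(214.14813670084803)] cap top row min 291.2444580196842
2 [np.float64(210.71598122879544), np.float64(211.46918524153816)] cap top row min 287.11063540268503
310 [(196, -12), (197, -25), (198, -16), (199, 14), (200, 26), (201, 13), (216, -8), (217, -6), (278, -8), (279, -15), (280, -10), (292, 6), (293, 6), (294, 6), (295, 6)]
318 [(196, -12), (197, -26), (198, -17), (199, 14), (200, 27), (201, 13), (215, -8), (216, -7), (243, 6), (277, -12), (278, -15), (279, -7), (291, 7)]
326 [(196, -11), (197, -26), (198, -17), (199, 14), (200, 27), (201, 14), (216, -8), (217, -6), (278, -11), (279, -15), (280, -7), (292, 6), (294, 6), (295, 6)]
```

Request:
move_arm:
  commands:
    - [[-0.18,-0.15,-1],[0,0,0],0]
    - [[0,0,-2],[0,0,0],0]
    - [[0,0,-0.5],[0,0,0],0]
    - [[0,0,-0.5],[0,0,0],0]
    - [[0,0,-0.5],[0,0,0],0]
    - [[0,0,-0.3],[0,0,0],0]
    - [[0,0,0],[0,0,0],0]

```text
t: 6.2
eef_pos: [576.0, -180.2, 132.0]
tcp_rot: [3.141, -0.0, -3.007]
ft_force: [-0.8, -0.5, -1.5]
opening: 0.325
grip_force: 30.0
```

Request:
move_arm:
  commands:
    - [[0,0,-0.7],[0,0,0],0]
    - [[0,0,-0.7],[0,0,0],0]
    - [[0,0,-0.6],[0,0,0],0]
    - [[0,0,-0.3],[0,0,0],0]
    - [[0,0,0],[0,0,0],0]

```text
t: 6.7
eef_pos: [575.9, -180.1, 108.5]
tcp_rot: [3.141, -0.001, -3.007]
ft_force: [-0.3, 0.3, -0.9]
opening: 0.325
grip_force: 30.0
```

Request:
move_arm:
  commands:
    - [[0,0,-0.3],[0,0,0],0]
    - [[0,0,-0.3],[0,0,0],0]
    - [[0,0,0],[0,0,0],0]

```text
t: 7.0
eef_pos: [575.9, -180.1, 102.8]
tcp_rot: [3.141, -0.0, -3.007]
ft_force: [0.1, -0.1, -2.1]
opening: 0.327
grip_force: 30.0
```

Request:
move_arm:
  commands:
    - [[0,0,-0.2],[0,0,0],0]
    - [[0,0,-0.2],[0,0,0],0]
    - [[0,0,0],[0,0,0],0]

```text
t: 7.3
eef_pos: [576.2, -180.2, 99.3]
tcp_rot: [-3.141, 0.0, -3.007]
ft_force: [-0.8, 0.4, 1.5]
opening: 0.325
grip_force: 30.0
```

Request:
move_arm:
  commands:
    - [[0,0,-0.2],[0,0,0],0]
    - [[0,0,-0.1],[0,0,0],0]
    - [[0,0,0],[0,0,0],0]

```text
t: 7.6
eef_pos: [576.2, -180.2, 96.4]
tcp_rot: [-3.141, 0.001, -3.007]
ft_force: [-0.6, 0.6, 4.5]
opening: 0.324
grip_force: 30.0
```

Request:
move_arm:
  commands:
    - [[0,0,-0.1],[0,0,0],0]
    - [[0,0,-0.1],[0,0,0],0]
    - [[0,0,0],[0,0,0],0]

```text
t: 7.9
eef_pos: [576.2, -180.2, 94.3]
tcp_rot: [-3.141, 0.0, -3.007]
ft_force: [-0.2, 0.7, 4.2]
opening: 0.325
grip_force: 30.0
```

Request:
move_arm:
  commands:
    - [[0,0,-0.1],[0,0,0],0]
    - [[0,0,0],[0,0,0],0]
    - [[0,0,0],[0,0,0],0]

```text
t: 8.2
eef_pos: [576.3, -180.2, 93.7]
tcp_rot: [-3.141, 0.001, -3.007]
ft_force: [-1.2, 1.0, 8.3]
opening: 0.325
grip_force: 30.0
```

Request:
move_arm:
  commands:
    - [[0,0,-0.1],[0,0,0],0]
    - [[0,0,0],[0,0,0],0]
    - [[0,0,0],[0,0,0],0]

```text
t: 8.5
eef_pos: [576.5, -180.2, 93.6]
tcp_rot: [-3.141, 0.002, -3.007]
ft_force: [-2.7, 1.7, 16.3]
opening: 0.329
grip_force: 30.0
```

Request:
move_arm:
  commands:
    - [[0,0,0.1],[0,0,0],0.65]
    - [[0,0,0],[0,0,0],0.65]
    - [[0,0,0],[0,0,0],0.65]
    - [[0,0,2],[0,0,0],0.65]
    - [[0,0,4],[0,0,0],0.65]
    - [[0,0,4],[0,0,0],0.65]
    - [[0,2,4],[0,0,0],0.65]
    - [[-1,4,4],[0,0,0],0.65]
    - [[-1,4,3],[0,0,0],0.65]
    - [[-1,4,3],[0,0,0],0.65]

```text
t: 9.5
eef_pos: [547.1, -45.8, 327.7]
tcp_rot: [3.141, -0.0, -3.008]
ft_force: [0.6, -0.7, -0.5]
opening: 0.648
grip_force: 0.0
```

Request:
move_arm:
  commands:
    - [[-1,4,0],[0,0,0],0.65]
    - [[-1,4,0],[0,0,0],0.65]
    - [[0,4,0],[0,0,0],0.65]
    - [[0,4,0],[0,0,0],0.65]
    - [[0,4,0],[0,0,0],0.65]
    - [[0,4,0],[0,0,0],0.65]
    - [[0,4,0],[0,0,0],0.65]
    - [[0,1,0],[0,0,0],0.65]
    - [[0,0,0],[0,0,0],0.65]
    - [[0,0,0],[0,0,0],0.65]

```text
t: 10.5
eef_pos: [527.7, 242.3, 326.5]
tcp_rot: [-3.141, -0.001, -3.007]
ft_force: [-0.6, 0.1, -0.2]
opening: 0.654
grip_force: 0.0
```

```bash
python3 - <<'E'
from h import *
s=state();print(s['eef_pos'],s['tcp_rot'],s['joints'])
im=snap('wrist','w6.png'); snap('side','d6.png')
print(proj('wrist',[[423,251,110],[423,251,0]]))
E
```

```text
[527.73331096 242.30006302 326.46754618] [-3.14122640e+00 -5.53534980e-04 -3.00728611e+00] [ 3.16816886e-01  3.35209897e-01  1.50907501e+00 -2.69678914e-04
  1.29791858e+00 -1.38821333e+00]
[[340.47741171 117.96324825]
 [335.44520735 122.9374021 ]]
```

View pics/w6.png

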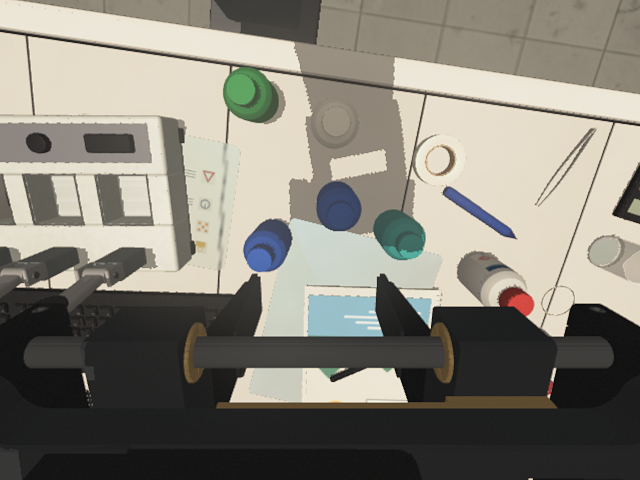

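```bash
python3 - <<'E'
from h import *
im=cv2.imread('pics/w6.png')
c=im[85:160,295:375]; g=cv2.cvtColor(c,6)
for mn,mx in((10,15),(19,26)):
    q=cv2.HoughCircles(cv2.equalizeHist(cv2.medianBlur(g,3)),3,1,5,param1=80,param2=8,minRadius=mn,maxRadius=mx)
    print(q[0][:3]+[295,85,0] if q is not None else None)
print(ray('wrist',[[336,122]],110),ray('wrist',[[336,123]],77),ray('wrist',[[248,89],[338,195]],110))
E
```

```text
[[335.5        122.5         13.19999981]
 [338.5        126.5         14.39999962]
 [320.5        101.5         11.        ]]
[[329.5        122.5         24.10000038]
 [334.5        123.5         19.60000038]
 [337.5        127.5         19.89999962]]
[[427.64032294 246.89203598 110.        ]] [[426.93949311 248.45779298  77.        ]] [[407.77429691 151.63645766 110.        ]
 [504.38004658 260.63342591 110.        ]]
```

Request:
move_arm:
  commands:
    - [[-3.3,0.2,0],[0,0,0],0.65]
    - [[-3.3,0.2,-2],[0,0,0],0.65]
    - [[-3.3,0.2,-3],[0,0,0],0.65]
    - [[0,0,-4],[0,0,0],0.65]
    - [[0,0,-4],[0,0,0],0.65]
    - [[0,0,-3],[0,0,0],0.65]
    - [[0,0,-1],[0,0,0],0.65]
    - [[0,0,0],[0,0,0],0.65]

```text
t: 11.4
eef_pos: [428.8, 248.3, 156.3]
tcp_rot: [-3.141, -0.002, -3.008]
ft_force: [0.1, 0.4, 0.3]
opening: 0.652
grip_force: 0.0
```

Request:
move_arm:
  commands:
    - [[0,0,0],[0,0,0],0.65]

```text
t: 11.5
eef_pos: [429.5, 249.0, 158.0]
tcp_rot: [3.141, 0.002, -3.008]
ft_force: [-0.5, 0.0, -0.2]
opening: 0.651
grip_force: 0.0
```

```bash
python3 - <<'E'
from h import *
s=state();print(s['eef_pos'],s['ft_force'])
im=snap('wrist','w7.png')
d=read_camera('side');
a=im[160:400,200:440]; b=d[200:360,250:410]
cv2.imwrite('pics/v7.png',np.hstack([cv2.resize(a,(400,400),interpolation=2),cv2.resize(b,(400,400),interpolation=2)]))
E
```

```text
[429.52428187 248.96152787 157.95621835] [-0.54807396  0.04839215 -0.15311638]
```

View pics/v7.png

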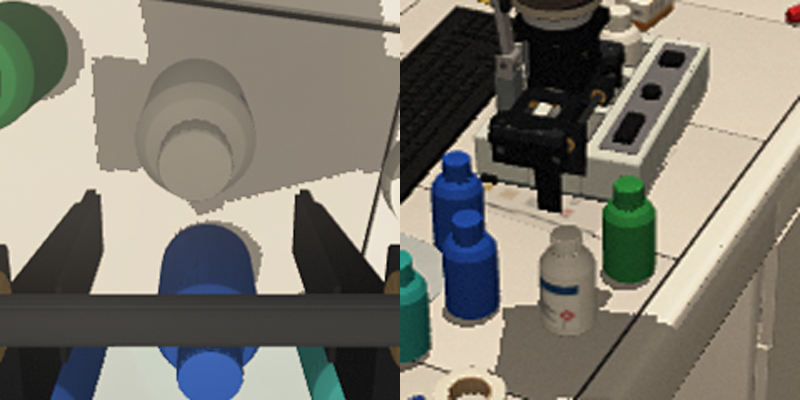

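```bash
python3 - <<'E'
from h import *
print(ray('wrist',[[317.5,254.5]],110),proj('wrist',[[429.5,249,110],[428,248,110]]))
g=cv2.GaussianBlur(cv2.cvtColor(cv2.imread('pics/w3.png'),6).astype(np.float32),(3,3),0)
h=cv2.GaussianBlur(cv2.cvtColor(cv2.imread('pics/w7.png'),6).astype(np.float32),(3,3),0)
for g in (g,h):
  d=np.diff(g[190:300,319]);print([(int(i)+190,int(d[i])) for i in np.where(abs(d)>4)[0]])
  d=np.diff(g[258,270:370]);print([(int(i)+270,int(d[i])) for i in np.where(abs(d)>4)[0]])
E
```

```text
[[422.9662729  247.26779658 110.        ]] [[318.75026601 263.93035233]
 [317.57778226 261.66617801]]
[(195, -6), (196, -9), (197, -5), (211, 5), (212, 5), (234, -7), (235, -14), (236, -10), (241, 4), (242, 8), (243, 9), (244, 6), (286, 21), (287, 32), (288, 18)]
[(283, -4), (284, -4), (289, 4), (296, -7), (297, -5), (298, 9), (299, 12), (300, 4), (341, -6), (342, -11), (344, 6), (345, 4), (351, -4), (356, 4), (357, 5)]
[(193, -4), (194, -10), (195, -7), (208, 6), (209, 6), (230, -11), (231, -13), (232, -5), (236, 6), (237, 8), (238, 8), (239, 5), (279, -6), (287, 15), (288, 41), (289, 29), (291, -14), (292, -41), (293, -53), (294, -35), (295, -12)]
[(283, -5), (284, -4), (289, 4), (292, -4), (294, 6), (295, 9), (337, -7), (338, -9), (340, 4), (344, -4), (349, 5), (350, 5)]
```

```bash
python3 - <<'E'
from j import *
n=tcp(s['eef_pos'],s['tcp_rot'])[:3,0]
for r in(230.5,237.5): print('w7',rayC(Cw,K,[316.3,r],110)-15.5*n)
C3=tcp([525.53,-389.94,145.74],[-3.141,0,-3.009])@X
for r in(235,243): print('w3',rayC(C3,K,[320,r],110)-15.5*n)
E
```

```text
w7 [[422.  246.3 110. ]]
w7 [[426.7 247.  110. ]]
w3 [[ 517.3 -390.5  110. ]]
w3 [[ 522.4 -389.9  110. ]]
```

Request:
move_arm:
  commands:
    - [[-0.3,-0.1,-2.5],[0,0,0],0.65]
    - [[0,0,-2.6],[0,0,0],0.65]
    - [[0,0,-2.4],[0,0,0],0.65]
    - [[0,0,0],[0,0,0],0.65]
    - [[0,0,0],[0,0,0],0]
    - [[0,0,0],[0,0,0],0]
    - [[0,0,0],[0,0,0],0]
    - [[0,0,0],[0,0,0],0]
    - [[0,0,0],[0,0,0],0]
    - [[0,0,0],[0,0,0],0]

```text
t: 12.6
eef_pos: [426.1, 248.2, 82.3]
tcp_rot: [3.141, 0.001, -3.007]
ft_force: [0.1, -0.4, 7.3]
opening: 0.326
grip_force: 30.0
```

Request:
move_arm:
  commands:
    - [[0,0,2],[0,0,0],0]
    - [[0,0,4],[0,0,0],0]
    - [[0,0,4],[0,0,0],0]
    - [[1.5,-3,2],[0,0,0],0]
    - [[2,-4,0],[0,0,0],0]
    - [[2,-4,0],[0,0,0],0]
    - [[2,-4,0],[0,0,0],0]
    - [[2,-4,0],[0,0,0],0]
    - [[2,-4,0],[0,0,0],0]
    - [[1.2,-2,0],[0,0,0],0]

```text
t: 13.6
eef_pos: [553.7, -4.9, 201.6]
tcp_rot: [-3.141, -0.0, -3.009]
ft_force: [-0.3, 0.0, -0.5]
opening: 0.327
grip_force: 30.0
```

Request:
move_arm:
  commands:
    - [[0,0,0],[0,0,0],0]
    - [[0,0,0],[0,0,0],0]

```text
t: 13.8
eef_pos: [552.3, -1.9, 201.4]
tcp_rot: [3.141, -0.001, -3.008]
ft_force: [-0.3, 0.2, -0.7]
opening: 0.327
grip_force: 30.0
```

```bash
python3 - <<'E'
from h import *
s=state();print(s['eef_pos'],s['ft_force'])
g=cv2.GaussianBlur(cv2.cvtColor(snap('wrist','w8.png'),6).astype(np.float32),(3,3),0)
p=[565,-92,np.radians(7.6)]; e=[[-33,90],[-30.5,90-30.5],[-30.5,90+30.5],[-30.5,-30.5],[-30.5,30.5]]
print(proj('wrist',np.c_[T(p,e),[62]*5]), proj('wrist',np.c_[T(p,[[-68.6,84],[-68.6,0]]),[72]*2]))
M=cv2.Rodrigues
for r in(200,205,210): d=np.diff(g[r,150:400]);print(r,[(int(i)+150,int(d[i])) for i in np.where(abs(d)>9)[0]])
for u in(310,318,326): d=np.diff(g[100:300,u]);print(u,[(int(i)+100,int(d[i])) for i in np.where(abs(d)>6)[0]])
E
```

```text
[552.31036636  -1.94159764 201.37587935] [-0.30248161  0.20078591 -0.74233171]
[[317.07103413 195.62327385]
 [283.35352135 198.30152049]
 [350.76886995 198.45299869]
 [183.80505007 198.07784112]
 [251.28762756 198.22947037]] [[310.0155685  155.47618061]
 [210.65204808 155.23157209]]
200 [(153, 16), (154, 48), (155, 43), (156, 11), (179, -34), (180, -60), (181, -28), (199, 11), (200, 20), (201, 38), (202, 38), (203, 12), (249, -13), (250, -53), (251, -62), (253, 29), (254, 10), (279, -15), (280, -9), (287, 11), (288, 16), (343, -11), (344, -16), (349, -10), (350, -11), (351, 12), (352, 29), (353, 18), (378, 27), (379, 35), (380, 12), (396, -21), (397, -25)]
205 [(153, 9), (154, 45), (155, 50), (156, 16), (179, -19), (180, -50), (181, -46), (182, -12), (200, 16), (201, 23), (202, 29), (203, 25), (204, 14), (250, -44), (251, -75), (252, -17), (253, 29), (254, 16), (278, -13), (279, -27), (280, -19), (282, 13), (287, 11), (288, 15), (343, -10), (344, -15), (349, -9), (350, -12), (351, 12), (352, 29), (353, 17), (378, 27), (379, 36), (380, 12)]
210 [(154, 38), (155, 52), (156, 23), (180, 
[... 718 characters left out ...]
 [(113, -8), (114, -22), (115, -8), (116, 14), (117, 14), (118, 7), (125, -14), (126, -27), (127, -19), (139, -11), (140, -40), (141, -40), (142, -8), (143, 7), (166, 8), (167, 17), (168, 11), (179, 7), (180, 21), (181, 16), (194, -8), (195, -21), (196, -21), (198, 27), (199, 19), (215, -8), (275, -9), (276, -16), (277, -10), (289, 6)]
326 [(113, -9), (114, -24), (115, -9), (116, 14), (117, 15), (118, 8), (119, 6), (125, -22), (126, -37), (127, -23), (132, -13), (133, -13), (134, -8), (140, -15), (141, -15), (166, 8), (167, 17), (168, 11), (179, 8), (180, 21), (181, 15), (194, -8), (195, -20), (196, -24), (198, 29), (199, 23), (216, -8), (276, -8), (277, -15), (278, -10), (290, 7), (291, 6)]
```

Request:
move_arm:
  commands:
    - [[0.05,-0.1,-2],[0,0,0],0]
    - [[0,0,-2.5],[0,0,0],0]
    - [[0,0,-0.8],[0,0,0],0]
    - [[0,0,-0.5],[0,0,0],0]
    - [[0,0,-0.5],[0,0,0],0]
    - [[0,0,-0.5],[0,0,0],0]
    - [[0,0,0],[0,0,0],0]

```text
t: 14.55
eef_pos: [553.2, -2.8, 133.6]
tcp_rot: [3.141, -0.0, -3.007]
ft_force: [-0.4, -0.1, -1.1]
opening: 0.326
grip_force: 30.0
```

Request:
move_arm:
  commands:
    - [[0,0,-0.7],[0,0,0],0]
    - [[0,0,-0.7],[0,0,0],0]
    - [[0,0,-0.6],[0,0,0],0]
    - [[0,0,-0.3],[0,0,0],0]
    - [[0,0,0],[0,0,0],0]

```text
t: 15.05
eef_pos: [553.0, -2.9, 110.2]
tcp_rot: [3.141, -0.001, -3.007]
ft_force: [-0.5, -0.4, -1.4]
opening: 0.323
grip_force: 30.0
```

Request:
move_arm:
  commands:
    - [[0,0,-0.3],[0,0,0],0]
    - [[0,0,-0.3],[0,0,0],0]
    - [[0,0,-0.3],[0,0,0],0]
    - [[0,0,-0.2],[0,0,0],0]
    - [[0,0,0],[0,0,0],0]

```text
t: 15.55
eef_pos: [553.4, -2.9, 99.8]
tcp_rot: [-3.142, 0.0, -3.007]
ft_force: [-0.4, 0.5, 0.4]
opening: 0.323
grip_force: 30.0
```

Request:
move_arm:
  commands:
    - [[0,0,-0.1],[0,0,0],0]
    - [[0,0,-0.1],[0,0,0],0]
    - [[0,0,0],[0,0,0],0]
    - [[0,0,0],[0,0,0],0]

```text
t: 15.95
eef_pos: [553.4, -3.0, 98.0]
tcp_rot: [-3.142, 0.0, -3.007]
ft_force: [0.4, -0.3, 4.7]
opening: 0.323
grip_force: 30.0
```

Request:
move_arm:
  commands:
    - [[0,0,-0.1],[0,0,0],0]
    - [[0,0,-0.1],[0,0,0],0]
    - [[0,0,-0.1],[0,0,0],0]
    - [[0,0,0],[0,0,0],0]
    - [[0,0,0],[0,0,0],0]

```text
t: 16.45
eef_pos: [553.5, -3.0, 95.2]
tcp_rot: [-3.141, 0.001, -3.007]
ft_force: [-1.7, -0.7, 7.3]
opening: 0.325
grip_force: 30.0
```

Request:
move_arm:
  commands:
    - [[0,0,-0.1],[0,0,0],0]
    - [[0,0,0],[0,0,0],0]
    - [[0,0,0],[0,0,0],0]

```text
t: 16.75
eef_pos: [553.8, -3.1, 95.0]
tcp_rot: [-3.141, 0.002, -3.007]
ft_force: [-2.7, -1.7, 17.2]
opening: 0.326
grip_force: 30.0
```

Request:
move_arm:
  commands:
    - [[0,0,0.1],[0,0,0],0.65]
    - [[0,0,0],[0,0,0],0.65]
    - [[0,0,0],[0,0,0],0.65]
    - [[0,0,2],[0,0,0],0.65]
    - [[0,0,4],[0,0,0],0.5]
    - [[0,0,4],[0,0,0],0.3]
    - [[0,0,4],[0,0,0],0]
    - [[0,0,4],[0,0,0],0]
    - [[0,0,3],[0,0,0],0]
    - [[0,0,0],[0,0,0],0]

```text
t: 17.75
eef_pos: [554.3, -2.9, 308.5]
tcp_rot: [-3.14, 0.006, -3.007]
ft_force: [-0.4, -0.7, 0.3]
opening: 0.202
grip_force: 0.0
```

```bash
python3 - <<'E'
from j import *
print(s['eef_pos'])
C1=tcp([624.6,-203,334.7],[3.141,.001,1.567])@X
C2=tcp([625.5,-378.8,334.5],[3.1411,-.0003,-3.0104])@X
def pj(C,P):
    q=(np.linalg.inv(C)@np.r_[P,1])[:3];q=K@q;return q[:2]/q[2]
p=[565.5,-92,np.radians(7.6)]
for th in(1.4,1.5,1.6,1.7,1.8,1.9):
    o=[]
    for C,y in((C1,0),(C1,-90),(C2,-90),(C2,0)):
        xy=T(p,[72-102*np.cos(th),y])[0]; o.append(pj(C,np.r_[xy,137+102*np.sin(th)]))
    print(th,*o)
snap('wrist','w9.png')
a=cv2.imread('pics/w2.png')[200:330,420:640]
b=cv2.imread('pics/w1.png')[0:230,280:400]
c=read_camera('side')[120:330,240:400]
f=lambda i,w,h:cv2.resize(i,(w,h),interpolation=2)
cv2.imwrite('pics/v9.png',np.hstack([np.vstack([f(a,440,260),f(cv2.imread('pics/w9.png'),440,330)]),f(c,360,590)[:590]]))
E
```

```text
[554.3  -2.9 308.5]
1.4 [311.5  84.5] [327.6 207.7] [560.2 280.9] [667.5 280.8]
1.5 [325.6  82.1] [340.5 206.3] [558.8 292.6] [665.5 292.5]
1.6 [339.9  80. ] [353.5 204.6] [556.6 303.8] [662.4 303.6]
1.7 [354.1  78. ] [366.3 202.7] [553.7 314. ] [658.2 313.9]
1.8 [367.8  76.4] [378.7 200.6] [550.2 323.4] [653.  323.2]
1.9 [380.9  75.1] [390.4 198.3] [546.  331.6] [647.1 331.5]
```

View pics/v9.png

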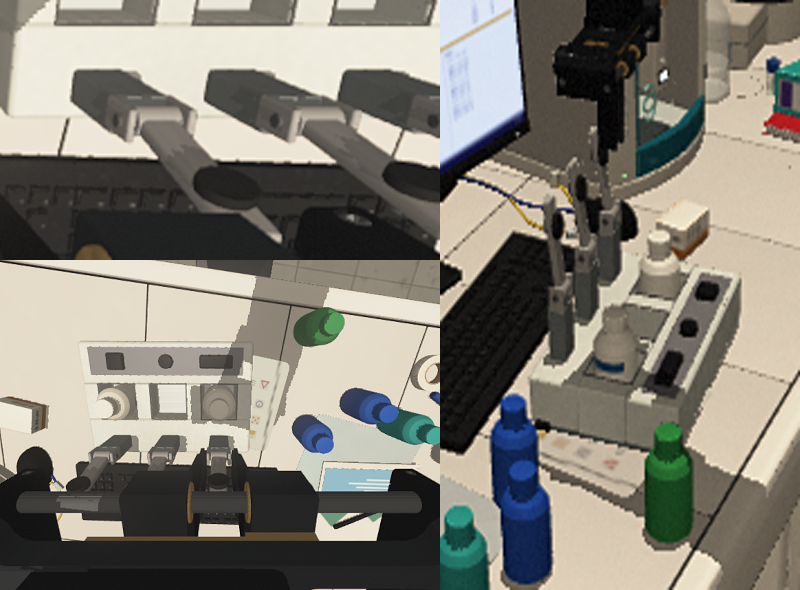

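Request:
move_arm:
  commands:
    - [[3,0.4,0],[0,0,0],0]
    - [[3,0.4,0],[0,0,0],0]
    - [[3,0.4,0],[0,0,0],0]
    - [[3,0.4,0],[0,0,0],0]
    - [[0.8,0.1,-2],[0,0,0],0]
    - [[0,0,-3],[0,0,0],0]
    - [[0,0,-3],[0,0,0],0]
    - [[0,0,-1.2],[0,0,0],0]
    - [[0,0,0],[0,0,0],0]
    - [[0,0,0],[0,0,0],0]

```text
t: 18.85
eef_pos: [681.6, 14.1, 213.3]
tcp_rot: [3.142, 0.0, -3.007]
ft_force: [0.5, 0.4, 0.3]
opening: 0.006
grip_force: 0.0
```

Request:
move_arm:
  commands:
    - [[-1.5,-0.2,0.1],[0,0,0],0]
    - [[-1.5,-0.2,0.1],[0,0,0],0]
    - [[-1.2,-0.16,0.1],[0,0,0],0]
    - [[-0.8,-0.1,0],[0,0,0],0]
    - [[-0.8,-0.1,0],[0,0,0],0]
    - [[-1.3,-0.17,-0.3],[0,0,0],0]
    - [[-1.1,-0.15,-0.4],[0,0,0],0]
    - [[-1.1,-0.15,-0.6],[0,0,0],0]

```text
t: 19.65
eef_pos: [588.3, 1.8, 203.4]
tcp_rot: [-3.141, 0.002, -3.007]
ft_force: [1.3, -0.0, -0.5]
opening: 0.004
grip_force: 0.5
```

Request:
move_arm:
  commands:
    - [[-0.85,-0.11,-0.8],[0,0,0],0]
    - [[-0.85,-0.11,-0.9],[0,0,0],0]
    - [[-0.6,-0.08,-1],[0,0,0],0]
    - [[-0.6,-0.08,-1.1],[0,0,0],0]
    - [[-0.3,-0.04,-1.1],[0,0,0],0]
    - [[-0.2,-0.02,-1],[0,0,0],0]
    - [[0,0,-0.2],[0,0,0],0]
    - [[0,0,0],[0,0,0],0]

```text
t: 20.45
eef_pos: [554.1, -2.7, 142.1]
tcp_rot: [-3.142, -0.001, -3.007]
ft_force: [-3.8, -1.1, 9.6]
opening: 0.002
grip_force: 4.7
```

Request:
move_arm:
  commands:
    - [[0,0,4],[0,0,0],0]
    - [[0,0,4],[0,0,0],0]
    - [[0,0,4],[0,0,0],0]
    - [[0,0,4],[0,0,0],0]
    - [[3,-1.6,0],[0,0,0],0]
    - [[3,-1.6,0],[0,0,0],0]
    - [[3,-1.6,0],[0,0,0],0]
    - [[3,-1.6,0],[0,0,0],0]
    - [[2,-0.8,0],[0,0,0],0]
    - [[0,0,0],[0,0,0],0]

```text
t: 21.45
eef_pos: [695.8, -75.7, 299.7]
tcp_rot: [3.141, -0.002, -3.008]
ft_force: [-0.1, -0.6, 0.0]
opening: 0.004
grip_force: 0.0
```

Request:
move_arm:
  commands:
    - [[0,0,-3],[0,0,0],0]
    - [[0,0,-3],[0,0,0],0]
    - [[0,0,-2.5],[0,0,0],0]
    - [[0,0,0],[0,0,0],0]
    - [[0,0,0],[0,0,0],0]

```text
t: 21.95
eef_pos: [694.1, -74.3, 217.4]
tcp_rot: [3.141, -0.0, -3.007]
ft_force: [0.2, -0.3, -0.6]
opening: 0.007
grip_force: 0.0
```

Request:
move_arm:
  commands:
    - [[-1.5,-0.2,-0.1],[0,0,0],0]
    - [[-1.5,-0.2,0],[0,0,0],0]
    - [[-1.2,-0.16,0],[0,0,0],0]
    - [[-0.8,-0.1,0],[0,0,0],0]
    - [[-0.8,-0.1,0],[0,0,0],0]
    - [[-1.3,-0.17,-0.3],[0,0,0],0]
    - [[-1.1,-0.15,-0.4],[0,0,0],0]
    - [[-1.1,-0.15,-0.6],[0,0,0],0]

```text
t: 22.75
eef_pos: [601.2, -87.0, 203.5]
tcp_rot: [-3.141, 0.002, -3.007]
ft_force: [0.9, 0.3, -0.2]
opening: 0.006
grip_force: 0.5
```

Request:
move_arm:
  commands:
    - [[-0.85,-0.11,-0.8],[0,0,0],0]
    - [[-0.85,-0.11,-0.9],[0,0,0],0]
    - [[-0.6,-0.08,-1],[0,0,0],0]
    - [[-0.6,-0.08,-1.1],[0,0,0],0]
    - [[-0.3,-0.04,-1.1],[0,0,0],0]
    - [[-0.2,-0.02,-1],[0,0,0],0]
    - [[0,0,-0.2],[0,0,0],0]
    - [[0,0,0],[0,0,0],0]

```text
t: 23.55
eef_pos: [567.1, -91.4, 142.1]
tcp_rot: [-3.142, -0.0, -3.007]
ft_force: [-5.1, -1.1, 10.9]
opening: 0.004
grip_force: 5.1
```

Clamp 2 is shut. Next is clamp 3, starting from about (706, -164).

Request:
move_arm:
  commands:
    - [[0,0,4],[0,0,0],0]
    - [[0,0,4],[0,0,0],0]
    - [[0,0,4],[0,0,0],0]
    - [[0,0,4],[0,0,0],0]
    - [[3,-1.6,0],[0,0,0],0]
    - [[3,-1.6,0],[0,0,0],0]
    - [[3,-1.6,0],[0,0,0],0]
    - [[3,-1.6,0],[0,0,0],0]
    - [[2,-0.8,0],[0,0,0],0]
    - [[0,0,0],[0,0,0],0]

```text
t: 24.55
eef_pos: [708.8, -164.3, 299.4]
tcp_rot: [3.141, -0.002, -3.008]
ft_force: [0.1, 0.5, -0.1]
opening: 0.003
grip_force: 0.0
```

Request:
move_arm:
  commands:
    - [[0,0,-3],[0,0,0],0]
    - [[0,0,-3],[0,0,0],0]
    - [[0,0,-2.5],[0,0,0],0]
    - [[0,0,0],[0,0,0],0]
    - [[0,0,0],[0,0,0],0]

```text
t: 25.05
eef_pos: [707.2, -163.1, 217.3]
tcp_rot: [3.142, -0.0, -3.007]
ft_force: [0.8, -0.6, 0.6]
opening: 0.003
grip_force: 0.0
```

Request:
move_arm:
  commands:
    - [[-1.5,-0.2,-0.1],[0,0,0],0]
    - [[-1.5,-0.2,0],[0,0,0],0]
    - [[-1.2,-0.16,0],[0,0,0],0]
    - [[-0.8,-0.1,0],[0,0,0],0]
    - [[-0.8,-0.1,0],[0,0,0],0]
    - [[-1.3,-0.17,-0.3],[0,0,0],0]
    - [[-1.1,-0.15,-0.4],[0,0,0],0]
    - [[-1.1,-0.15,-0.6],[0,0,0],0]

```text
t: 25.85
eef_pos: [614.2, -175.7, 203.5]
tcp_rot: [-3.141, 0.002, -3.007]
ft_force: [2.0, 0.6, -0.5]
opening: 0.003
grip_force: 0.6
```

Request:
move_arm:
  commands:
    - [[-0.85,-0.11,-0.8],[0,0,0],0]
    - [[-0.85,-0.11,-0.9],[0,0,0],0]
    - [[-0.6,-0.08,-1],[0,0,0],0]
    - [[-0.6,-0.08,-1.1],[0,0,0],0]
    - [[-0.3,-0.04,-1.1],[0,0,0],0]
    - [[-0.2,-0.02,-1],[0,0,0],0]
    - [[0,0,-0.2],[0,0,0],0]
    - [[0,0,0],[0,0,0],0]

```text
t: 26.65
eef_pos: [580.0, -180.1, 142.2]
tcp_rot: [-3.142, -0.0, -3.007]
ft_force: [-3.5, 0.8, 9.7]
opening: 0.003
grip_force: 4.8
```

Request:
move_arm:
  commands:
    - [[0,0,4],[0,0,0],0]
    - [[0,0,4],[0,0,0],0]
    - [[-1,1,4],[0,0,0],0]
    - [[-3,2.6,4],[0,0,0],0]
    - [[-3,2.6,0],[0,0,0],0]
    - [[-1.9,1.6,0],[0,0,0],0]
    - [[0,0,0],[0,0,0],0]
    - [[0,0,0],[0,0,0],0]

```text
t: 27.45
eef_pos: [495.0, -105.0, 297.3]
tcp_rot: [-3.141, 0.001, -3.007]
ft_force: [0.9, -0.3, 0.8]
opening: 0.005
grip_force: 0.0
```

```bash
python3 - <<'E'
from j import *
print(s['eef_pos'])
a=read_camera('side')[130:310,240:420]; b=read_camera('scene')[140:300,270:430]
cv2.imwrite('pics/v10.png',np.hstack([cv2.resize(a,(400,400),interpolation=2),cv2.resize(b,(400,400),interpolation=2)]))
E
```

```text
[ 495.  -105.   297.3]
```

View pics/v10.png

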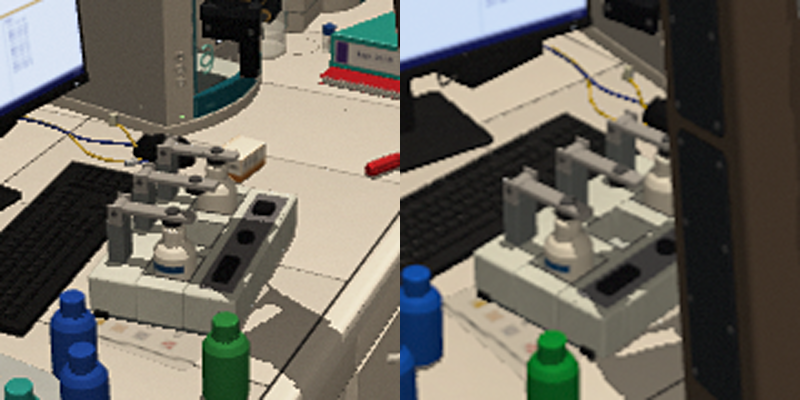

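Request:
move_arm:
  commands:
    - [[-0.4,0.3,-4],[0,0,0],0]
    - [[0,0,-4],[0,0,0],0]
    - [[0,0,-4],[0,0,0],0]
    - [[0,0,-4],[0,0,0],0]
    - [[0,0,-3],[0,0,0],0]
    - [[0,0,-1.5],[0,0,0],0]
    - [[0,0,0],[0,0,0],0]
    - [[0,0,0],[0,0,0],0]

```text
t: 28.35
eef_pos: [491.1, -102.4, 92.1]
tcp_rot: [3.141, -0.001, -3.008]
ft_force: [0.0, 0.8, -0.1]
opening: 0.004
grip_force: 0.0
```

Request:
move_arm:
  commands:
    - [[0,0,-1],[0,0,0],0]
    - [[0,0,-0.8],[0,0,0],0]
    - [[0,0,-0.4],[0,0,0],0]
    - [[0,0,-0.3],[0,0,0],0]
    - [[0,0,0],[0,0,0],0]
    - [[0,0,0],[0,0,0],0]

```text
t: 28.95
eef_pos: [490.7, -102.0, 67.5]
tcp_rot: [-3.142, 0.0, -3.007]
ft_force: [-1.9, -0.5, 3.7]
opening: 0.006
grip_force: 1.9
```

Request:
move_arm:
  commands:
    - [[0,0,-0.15],[0,0,0],0]
    - [[0,0,-0.05],[0,0,0],0]
    - [[0,0,0],[0,0,0],0]
    - [[0,0,0],[0,0,0],0]

```text
t: 29.35
eef_pos: [490.7, -102.0, 66.2]
tcp_rot: [-3.141, 0.001, -3.007]
ft_force: [-3.6, -0.3, 15.5]
opening: 0.003
grip_force: 7.9
```

Request:
move_arm:
  commands:
    - [[0,0,1.5],[0,0,0],0]
    - [[0,0,1.5],[0,0,0],0]
    - [[0.3,-2,0],[0,0,0],0]
    - [[0.3,-3,0],[0,0,0],0]
    - [[0.3,-2.3,0],[0,0,0],0]
    - [[0.2,-1,0],[0,0,0],0]
    - [[0,0,0],[0,0,0],0]
    - [[0,0,0],[0,0,0],0]

```text
t: 30.15
eef_pos: [501.3, -184.2, 95.0]
tcp_rot: [3.141, -0.001, -3.007]
ft_force: [-0.7, 0.7, 0.3]
opening: 0.002
grip_force: 0.0
```

Request:
move_arm:
  commands:
    - [[0,0,-1],[0,0,0],0]
    - [[0,0,-1],[0,0,0],0]
    - [[0,0,-0.5],[0,0,0],0]
    - [[0,0,-0.3],[0,0,0],0]
    - [[0,0,-0.1],[0,0,0],0]
    - [[0,0,0],[0,0,0],0]
    - [[0,0,0],[0,0,0],0]

```text
t: 30.85
eef_pos: [501.3, -184.4, 66.3]
tcp_rot: [3.141, -0.001, -3.007]
ft_force: [-1.8, 2.6, 4.3]
opening: 0.003
grip_force: 2.4
```

Request:
move_arm:
  commands:
    - [[0,0,-0.1],[0,0,0],0]
    - [[0,0,0],[0,0,0],0]
    - [[0,0,0],[0,0,0],0]

```text
t: 31.15
eef_pos: [501.4, -184.4, 66.2]
tcp_rot: [3.141, -0.0, -3.007]
ft_force: [-4.9, 5.7, 17.0]
opening: 0.002
grip_force: 8.5
```

Request:
move_arm:
  commands:
    - [[0,0,1.5],[0,0,0],0]
    - [[0,0,1.5],[0,0,0],0]
    - [[-0.4,3,0],[0,0,0],0]
    - [[-0.5,4,0],[0,0,0],0]
    - [[-0.5,4,0],[0,0,0],0]
    - [[-0.5,4,0],[0,0,0],0]
    - [[-0.3,1.6,0],[0,0,0],0]
    - [[0,0,0],[0,0,0],0]
    - [[0,0,0],[0,0,0],0]

```text
t: 32.05
eef_pos: [479.9, -19.1, 95.3]
tcp_rot: [-3.141, 0.0, -3.006]
ft_force: [-0.2, 0.3, -0.6]
opening: 0.007
grip_force: 0.0
```

Request:
move_arm:
  commands:
    - [[0,0,-1],[0,0,0],0]
    - [[0,0,-1],[0,0,0],0]
    - [[0,0,-0.5],[0,0,0],0]
    - [[0,0,-0.3],[0,0,0],0]
    - [[0,0,-0.2],[0,0,0],0]
    - [[0,0,0],[0,0,0],0]
    - [[0,0,0],[0,0,0],0]

```text
t: 32.75
eef_pos: [479.5, -19.5, 66.1]
tcp_rot: [-3.141, 0.0, -3.007]
ft_force: [-6.7, -5.0, 18.9]
opening: 0.006
grip_force: 9.6
```

Every key went fully down. Now I'll lift clear and hand the job in.

Request:
move_arm:
  commands:
    - [[0,0,1.5],[0,0,0],0]
    - [[0,0,3],[0,0,0],0]
    - [[0,0,4],[0,0,0],0]
    - [[0,0,4],[0,0,0],0]
    - [[0,0,4],[0,0,0],0]
    - [[0,0,0],[0,0,0],0]
    - [[0,0,0],[0,0,0],0]
    - [[0,0,0],[0,0,0],0]

```text
t: 33.55
eef_pos: [479.1, -18.9, 229.1]
tcp_rot: [3.141, -0.002, -3.007]
ft_force: [-0.7, -0.5, -0.7]
opening: 0.0
grip_force: 0.0
```

```bash
python3 -c "
from h import *
print(state()['eef_pos']);print(env.job_done())"
```

```text
[479.07973147 -18.90608414 229.06447983]
the job is handed in; nothing more can be done
None
```

I handed the job in at about 34 s, no verdict returned: the two white bottles (the only small ones in reach) are fully home in pockets 1 and 3, all three clamps are shut, and the round, square and long keys were each pressed fully down and released in that order.

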